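Wedge the lens stage level

ROBOT

A 6-joint arm with a two-finger parallel gripper is mounted at the origin on the work surface. World frame = base frame: x ahead of the robot, y to its left, z up, the work surface at z = 0. Lengths are in m, angles in rad, forces in N, time in s.
With the tool pointing down it reaches from about 0.35 to 0.725 m from the base axis. Payload 6 kg.
Tool frame: the origin (TCP) lies at the very end of the fingers, on their centre line; the grasp point (between the pads) lies 19 mm behind it; z points along the fingers, y is the line along which they close (so a half turn about z gives the same grasp; the last joint's range is limited). The gripper opens to 85 mm and grips with 20 to 120 N. Pads are 22 mm wide; open, the fingers measure 114 mm over their backs; the gripper's body (76 mm by 85 mm) begins 54 mm behind the grasp point. The pads swing forward as they close: fully open they stand 13 mm farther back than shut.
Start: joints at [-0.843, 0.04, 0.085, 0, -1.615, -0.334], TCP at [0.23, -0.554, 0.194] pointing down, gripper open.
Joint ranges: [-2.56, 2.56], [-1.29, 2.01], [-1.08, 1.49], [-3.29, 1.98], [-2.81, -0.18], [-2.99, 2.99]. Speed limits (rad/s): [2.57, 2.57, 3.01, 3.14, 3.14, 3.14].

INTERFACE

Orientations are given as a 3x3 rotation matrix whose columns are the frame's x, y, z axes.
In Python, from rig import get_obs, cams, robot gives the robot as it stands.
- The arm moves only by the tool carry_out, never from a script. Its argument "steps" is a list of rows, each a list of 2 entries, a list of its own where there are three numbers: the shift along the tool's x, y, z in units of 30 mm (1.0 is 30 mm), then the turn, a rotation vector about the tool's x, y, z in units of 5 degrees (1.0 is 5 degrees). A call has 1 to 8 rows; each row is the pose to reach, as a shift and turn from the pose commanded when the call began, along the tool's axes at that moment; what a row does not reach only later rows make up. A row lasts 1/12 s, in which the tool goes at most 41.7 mm and 7.16 degrees, less where a joint would pass 70% of its speed; a pose out of reach is approached as far as the arm can. A call with a gripper value outside its range is refused whole. "grip" is the gripper command: -1 is shut, 1 is fully open, values between are in proportion, set as the call begins (left out, the last holds). The fingers move at their own pace and stop on an object; "grip_force" is the grip in N (left out, the last holds). Time passes only in rows, so rows that repeat a pose let the fingers close. It gives the time, the measured TCP pose, the force, the opening and the grip force at its end, in the units of the state.
- get_obs(): the state, without advancing time (a new reading comes with each control period).
- cams.get_image(name): name is "side" or "top" or "wrist"; returns a dict with "pixels" (384x512x3 uint8, red, green, blue), "depth" (384x512 float32, m along the optical axis (not along the pixel's ray), 0 where there is no reading), "camera_matrix" (3x3 intrinsics, pixels), "R" (3x3) and "t" (3): a world point X has camera coordinates R X + t; the wrist camera has in their place "T_tool_cam" (4x4, takes a point from camera to tool coordinates, whose origin is the TCP and whose axes are the flange's). Camera axes: x right, y down, z forward; pixel columns grow to the right and rows downward; lengths in m; the calibration is good to about 2 mm. A picture is of the moment at which its call begins: read the wrist's pose just before it.
- robot.sign_off(): hands the job in; it is judged then, once.
The state is a dict: "t": time; "joints": joint angles; "joint_velocities": joint speeds; "joint_efforts": joint torques, N m; "position": TCP position; "orientation": TCP orientation; "ft_force": force on the tool from outside, world axes, zero at the start; "ft_torque": the same for the moment, N m; "gripper_width": opening from 0.0 (shut) to 1.0 (fully open); "finger_force": force on a finger pad.
Only numpy, scipy, OpenCV 4.12 (cv2) and the standard library are available. Lean on these libraries where they do the work, as an engineer would, in place of code of your own. Each camera call takes 0.05 s, during which the arm holds its last target. There are 200 camera calls.

TASK

The lens stage on the grey levelling stand sags at the edge facing the robot. Lay the tall red wedge in the stand's track, thin end first, and push it in under that edge until the stage is level against its two stops and the wedge is firmly tight, then let go and leave it there. Lift the stage only with the wedge, do not ram it (about 10 N of push once the stops are met is right, and the wedge must never squeeze the stage with more than 18 N), and leave the thin grey wedge and everything else lying about where it is.

Things in the scene. Friction and masses are not known exactly. Their poses are not given: they have to be found in the camera images.
- stage_base: grey levelling stand, fixed to the bench (place and heading vary). Origin: centre of the underside of its 205 x 175 x 10 mm base plate, at bench height. Its x axis is the direction in which the wedge is pushed (away from the robot), z up; the wedge's track lies along it, at y = 0. Two posts, 66 mm high, at x = -64, y = +-79 mm carry the brass screws that stop the stage when level
- lens_stage (a joint): tilt of the lens stage (dark red plate 155 x 130 x 9 mm with black chuck and glass lens, about 0.5 kg) about its hinge at the stand's far end (stand x = +80 mm, 35 mm up). 0 rad = level, at the hard stops; -0.037 rad = fully sagging, as at the start; grows as the near edge rises. Only its weight holds it down. Lens top 61 mm above the bench when level
- stage_edge (a point): lowest point, mid-width, of the round 10 mm steel bar under the near edge of the stage, which the wedge must lift: stand frame x = -70, y = 0, 27 mm above the bench when level, 21.5 mm when sagging. The plate ends 5 mm nearer the robot than the bar's middle
- red_wedge: tall red wedge, 0.2 kg, loose on the bench: 130 mm long, 36 wide, flat underneath, top rising evenly from 3 mm at the thin end to 22.5 mm at the thick end. Origin: centre of its underside; x points to the thin end (x = +65 mm), z up. Slippery (friction about 0.3) but it stays where it is pushed. Its back face (x = -65 mm), 36 mm wide up to 18 mm high and 16 mm above that, is good to push on
- red_wedge_tip (a point): middle of the thin end of the red wedge, at its underside. The stage comes level with the thin end some 45 to 85 mm past the bar. Resistance to pushing is about 2 to 5 N while the stage rises and climbs steeply once it meets the stops; the wedge then squeezes the stage with roughly 0.8 to 1.5 times the push
- red_wedge_fin (a point): middle of the grip on the red wedge's upright fin, 12 mm below its top (43.5 mm above the wedge's underside). The fin stands on the thick end, 22 mm long (wedge x = -65 to -43 mm), 16 mm wide in y, top 55.5 mm above the underside: grip it across its width
- thin_wedge: thin grey wedge of the same plan, only 12 mm high at the thick end (fin top 45 mm): too thin for this stage, leave it. Origin and axes as for the red wedge
- job_tray: open blue tray, 160 x 220 x 35 mm, bystander; origin under its centre
- screwdriver: screwdriver with an orange handle, 170 mm long, bystander
- spray_jar: clear bottle, 56 mm wide, 110 mm high, bystander
- mug: white mug, 76 mm wide, 90 mm high, bystander
- track_mouth (a point): near end of the track on the stand's centre line: stand frame x = -225 mm, y = 0, 12 mm above the bench. The track is an blue strip 60 mm wide from x = -225 to +40 mm; its floor lies 12 to 17 mm above the bench (differs from start to start and is not measured: feel for it). Side rails from x = -225 to -100 mm, 8 mm above the floor, 42 mm clear between
- ring_gauge: flat brass ring, 72 mm wide, 12 mm high, bystander
- lens_blank: round glass lens blank, 68 mm wide, 10 mm thick, bystander
- lens_carton: cream carton, 70 x 70 x 50 mm, bystander
Not all that is in view belongs to the job. Several things look just like the red_wedge: the one meant starts farthest to the robot's right.

How it is judged:
By the outcome, as a careful person would: the job done as asked, in the order asked, and still so for the second after the job is handed in, with the robot touching nothing.
It also fails if it takes over 61 s, if anything falls off the work surface, if the arm or the gripper's body presses on something with over 40 N, if the wrist force passes 120 N, or if a joint passes its speed limit or range.

## Working session

There is one attempt and no reset: what is moved stays moved. The work goes in short steps, Python scripts to look and compute and a tool call to move; the robot and the scene stay as the last step left them, time stands still between calls to the robot, and variables do not carry over. Pictures are saved under pics/ and viewed, at most 10 in all, crops included, and the job is handed in when it is done.

Besides the shell and the picture viewer there is one more tool, called after "Request:" by a JSON object that holds its "api" and its "payload", one argument or row to a line. carry_out: Moves the arm, as the interface text tells. Its arguments: {"type":"object","properties":{"steps":{"type":"array"},"grip":{"type":"number"},"grip_force":{"type":"number"}},"required":["steps"]}

```bash
mkdir -p pics; ls
cat > h.py <<'E'
import numpy as np, cv2
from rig import get_obs, cams, robot
def grab(n,fn=None):
    o=get_obs(); d=cams.get_image(n)
    if fn: cv2.imwrite('pics/'+fn,d['pixels'][:,:,::-1])
    h,w=d['depth'].shape; K=d['camera_matrix']; Z=d['depth'].astype(float)
    u,v=np.meshgrid(np.arange(w),np.arange(h))
    P=np.stack([(u-K[0,2])/K[0,0]*Z,(v-K[1,2])/K[1,1]*Z,Z],-1)
    if n=='wrist':
        T=np.array(d['T_tool_cam']); P=P@T[:3,:3].T+T[:3,3]
        P=P@np.array(o['orientation']).T+np.array(o['position'])
    else: P=(P-np.array(d['t']).ravel())@np.array(d['R'])
    P[Z==0]=np.nan
    return d['pixels'],P,o
E
python3 - <<'E'
from h import *
for n in('top','side'):
    p,P,o=grab(n,n+'1.png'); np.savez(n+'1.npz',p=p,P=P)
print(o)
E
```

```text
pics
{'t': 0.05, 'joints': array([-8.43293904e-01,  4.08137000e-02,  8.37872431e-02, -4.32587706e-04,
       -1.61546565e+00, -3.33690746e-01]), 'joint_velocities': array([-0.00101782,  0.00082183, -0.00029125,  0.00128137, -0.00013159,
       -0.00064899]), 'joint_efforts': array([-6.72722250e-03, -3.69678462e+01,  3.48613179e+01,  6.96220592e+00,
       -4.79159571e-03, -2.37979748e-05]), 'position': array([ 0.2301369 , -0.55369255,  0.19347096]), 'orientation': array([[-9.23445858e-01, -3.83727897e-01, -8.04953304e-04],
       [-3.83728713e-01,  9.23444562e-01,  1.55385807e-03],
       [ 1.47071060e-04,  1.74378750e-03, -9.99998469e-01]]), 'ft_force': array([ 0.41169923, -0.06653516, -0.20621869]), 'ft_torque': array([-0.02292215, -0.0266666 ,  0.00614767]), 'finger_force': 0.0, 'gripper_width': 1.0043661533536636}
```

View pics/top1.png

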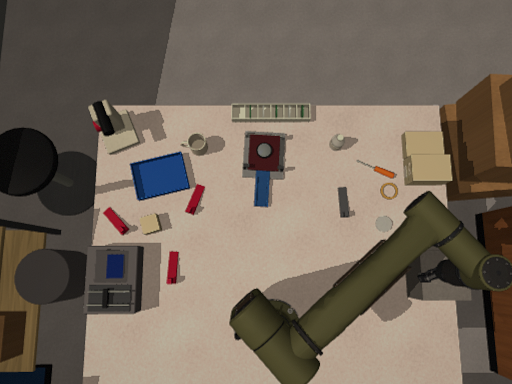

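View pics/side1.png

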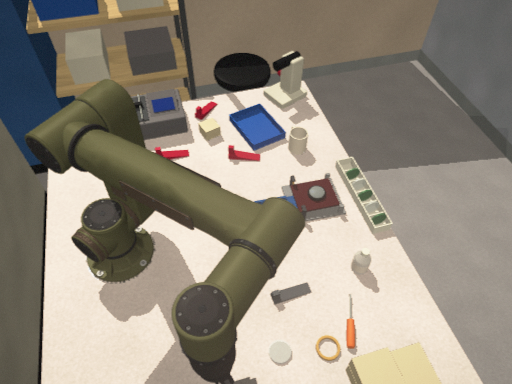

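Top view: three red wedges, at pixels (115,221), (195,199) and (173,267). The thin grey one is at (343,202). The robot's right is image right, so I choose (195,199). The stand is at (264,152) with its track at (262,188). Next I measure both and make a close crop.

Run:
```python
from h import *
z=np.load('top1.npz');p=z['p'];P=z['P']
hsv=cv2.cvtColor(p,cv2.COLOR_RGB2HSV)
red=(((hsv[...,0]<8)|(hsv[...,0]>170))&(hsv[...,1]>150)&(hsv[...,2]>70)).astype('uint8')
n,l,s,c=cv2.connectedComponentsWithStats(red)
for i in range(1,n):
    if s[i,4]<40: continue
    Q=P[l==i]; Q=Q[~np.isnan(Q[:,0])]
    print(c[i].round(),s[i,4],np.median(Q,0).round(3),cv2.minAreaRect((Q[:,:2]*1000).astype('float32')),'zmax',np.nanmax(Q[:,2]).round(3))
    Z=Q[:,2]
    top=Q[Z>0.035]
    if len(top): print('  fin',len(top),top.mean(0).round(3))
blue=((hsv[...,0]>95)&(hsv[...,0]<125)&(hsv[...,1]>120)).astype('uint8')
n,l,s,c=cv2.connectedComponentsWithStats(blue)
for i in range(1,n):
    if s[i,4]<100: continue
    Q=P[l==i];print('blue',c[i].round(),s[i,4],np.nanmedian(Q,0).round(4),cv2.minAreaRect((Q[~np.isnan(Q[:,0])][:,:2]*1000).astype('float32')))
for uv in((343,202),(384,224),(197,145),(262,152),(150,224),(160,176),(230,240),(262,208)):print(uv,P[uv[1],uv[0]].round(3))
# stand edges
Q=P[120:215,235:295].reshape(-1,3); 
m=(Q[:,2]>0.006)&(Q[:,2]<0.09);print('stand rect',cv2.minAreaRect((Q[m][:,:2]*1000).astype('float32')))
a=p[120:285,95:365];b=cv2.resize(a,None,fx=2.9,fy=2.9,interpolation=cv2.INTER_CUBIC);cv2.imwrite('pics/crop.png',b[:,:,::-1])
```

```text
[ 96. 126.] 41 [0.802 0.709 0.119] ((795.2128295898438, 701.0360107421875), (76.92134094238281, 16.83739471435547), 50.3880729675293) zmax 0.193
  fin 41 [0.803 0.709 0.122]
[195. 199.] 238 [0.524 0.32  0.012] ((524.0176391601562, 320.9644470214844), (35.31284713745117, 128.4629669189453), 70.32212829589844) zmax 0.061
  fin 23 [0.474 0.34  0.055]
[115. 220.] 235 [0.435 0.65  0.012] ((434.27947998046875, 649.7904052734375), (132.0728302001953, 33.241943359375), 44.6163215637207) zmax 0.062
  fin 27 [0.393 0.612 0.052]
[172. 267.] 259 [0.242 0.405 0.013] ((241.834716796875, 406.0617370605469), (34.71440124511719, 123.47628021240234), 88.18143463134766) zmax 0.062
  fin 23 [0.189 0.409 0.055]
blue [159. 176.] 1964 [0.6259 0.4751 0.004 ] ((620.3955078125, 470.93426513671875), (160.9215087890625, 220.13255310058594), 13.74166202545166)
blue [262. 188.] 463 [0.57   0.0383 0.0129] ((568.8224487304688, 38.751747131347656), (56.18579864501953, 152.89051818847656), 87.2092056274414)
blue [115. 266.] 374 [0.2474 0.6086 0.1095] ((247.3544921875, 608.8223876953125), (84.048583984375, 58.1307487487793), 0.5433198809623718)
blue [ 24. 377.] 576 [-0.3069  1.2332 -0.5347] ((-310.86090087890625, 1294.501708984375), (198.24346923828125, 82.60537719726562), 64.19499969482422)
(343, 202) [ 0.511 -0.305  0.002]
(384, 224) [ 0.417 -0.475  0.001]
(197, 145) [0.762 0.318 0.002]
(262, 152) [0.713 0.038 0.062]
(150, 224) [0.415 0.494 0.052]
(160, 176) [0.624 0.472 0.005]
(230, 240) [ 0.352  0.173 -0.004]
(262, 208) [ 0.487  0.038 -0.003]
stand rect ((665.072265625, 25.807212829589844), (256.85015869140625, 410.7680969238281), 89.92642211914062)
```

View pics/crop.png

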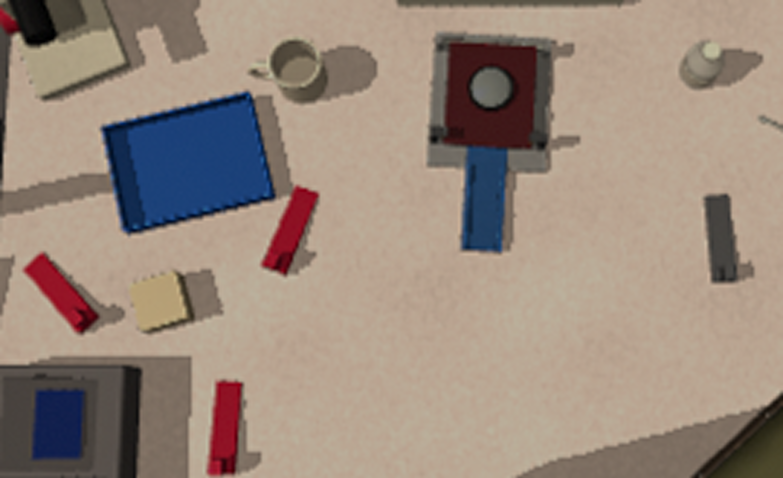

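Chosen wedge: (195,199), centre about (0.524,0.321), heading about -20°, fin at (0.473,0.339). The sizes match (128x35 mm, fin z about 0.055). The stand heads about -2.8°. I go over the track first to look with the wrist camera.

Request:
{"api": "carry_out", "payload": {
  "steps": [
    [[-1, 0.9, -0.6], [0, 0, 0]],
    [[-2, 1.8, -1.2], [0, 0, 0]],
    [[-3, 2.7, -1.6], [0, 0, 0]],
    [[-4, 3.6, -1.7], [0, 0, 0]],
    [[-5, 4.5, -1.7], [0, 0, 0]],
    [[-6, 5.4, -1.7], [0, 0, 0]],
    [[-7, 6.3, -1.7], [0, 0, 0]],
    [[-8, 7.2, -1.7], [0, 0, 0]]
  ],
  "grip": 1
}}

```text
t: 0.77
position: [0.3692, -0.2605, 0.2453]
orientation: [[-0.923, -0.384, 0.0], [-0.384, 0.923, 0.0], [-0.0, 0.0, -1.0]]
ft_force: [0.4, -0.3, 0.2]
gripper_width: 1.003
finger_force: 0.0
```

Request:
{"api": "carry_out", "payload": {
  "steps": [
    [[-1, 0.9, 0], [0, 0, 0.6]],
    [[-2, 1.8, 0], [0, 0, 1.3]],
    [[-3, 2.7, 0], [0, 0, 2]],
    [[-4, 3.6, 0], [0, 0, 2.7]],
    [[-5, 4.5, 0], [0, 0, 3.4]],
    [[-6, 5.3, 0], [0, 0, 4.1]],
    [[-7, 6.1, 0], [0, 0, 4.8]],
    [[-7.8, 6.7, 0], [0, 0, 5.1]]
  ]
}}

```text
t: 1.43
position: [0.5084, 0.0157, 0.2449]
orientation: [[-0.999, 0.053, -0.001], [0.053, 0.999, 0.0], [0.001, 0.0, -1.0]]
ft_force: [-0.1, -0.8, 0.1]
gripper_width: 0.998
finger_force: 0.0
```

Run:
```python
from h import *
p,P,o=grab('wrist','w1.png'); np.savez('w1.npz',p=p,P=P)
print(cams.get_image('wrist')['T_tool_cam'],o['position'],o['orientation'].round(3),o['joints'].round(2),o['t'],o['ft_force'])
```

```text
[[ 3.94357069e-05 -9.46133117e-01 -3.23777893e-01  8.27013349e-02]
 [ 9.99999963e-01 -5.02006617e-05  2.68493359e-04 -8.17907616e-04]
 [-2.70284323e-04 -3.23777891e-01  9.46133079e-01 -1.78898243e-01]
 [ 0.00000000e+00  0.00000000e+00  0.00000000e+00  1.00000000e+00]] [0.50842648 0.01565787 0.24490108] [[-0.999  0.053 -0.001]
 [ 0.053  0.999  0.   ]
 [ 0.001  0.    -1.   ]] [ 0.43 -0.19 -0.04 -0.   -1.72 -2.05] 1.4333 [-0.09261652 -0.80572933  0.11295768]
```

View pics/w1.png

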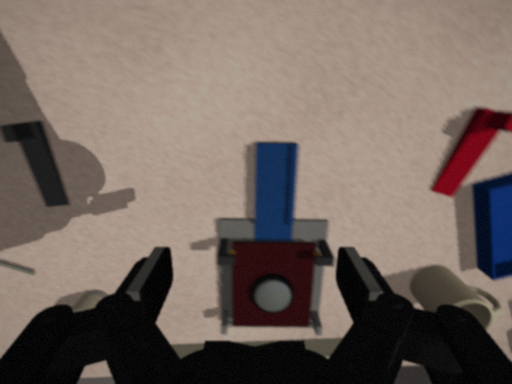

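Wrist view: the track is at (276,190), the stage bar edge near row 240, and the red wedge at (470,155). I measure both here.

Run:
```python
from h import *
z=np.load('w1.npz');p=z['p'];P=z['P']
hsv=cv2.cvtColor(p,cv2.COLOR_RGB2HSV);H,S,V=cv2.split(hsv)
red=((H<8)|(H>170))&(S>150)&(V>60)
blue=(H>95)&(H<125)&(S>120)
def rect(m,nm):
    Q=P[m];Q=Q[~np.isnan(Q[:,0])];(c,s,a)=cv2.minAreaRect((Q[:,:2]*1000).astype('float32'));print(nm,len(Q),np.round(c,1),np.round(s,1),round(a,2),np.percentile(Q[:,2],[5,50,95]).round(4));return Q
m=np.zeros_like(red);m[95:200,425:511]=1
Q=rect(red&m,'red');rect(red&m&(P[...,2]>.045),'fin')
tip=Q[Q[:,2]<.035]; A=tip[:,:2]-tip[:,:2].mean(0);u,s,v=np.linalg.svd(A);print('red axis',np.degrees(np.arctan2(v[0,1],v[0,0])))
m[:]=0;m[135:245,240:310]=1
Q=rect(blue&m,'track');rect(m&blue&(P[...,2]>.018),'rails')
import itertools
for r in range(150,236,10):
    cols=np.where(blue[r,240:310])[0]+240
    print(r,P[r,cols[1]].round(4),P[r,cols[-2]].round(4),((P[r,cols[1]]+P[r,cols[-2]])/2).round(4), P[r,(cols[0]+cols[-1])//2,2].round(4))
m[:]=0;m[238:335,210:335]=1
dr=((H<8)|(H>170))&(S>80)&(V>30)&m
rect(dr&(P[...,2]>.02)&(P[...,2]<.05),'plate')
pl=P[...,2]; rect(m&(pl>.055)&(pl<.08),'posts+lens')
gl=m&(pl>.053)&(pl<.07); n,l,s,c=cv2.connectedComponentsWithStats(gl.astype('uint8'))
for i in range(1,n):
    if s[i,4]>15: print(c[i].round(),s[i,4],np.nanmedian(P[l==i],0).round(4))
```

```text
red 1911 [532.2 327.2] [ 51.7 126.9] 66.63 [0.0011 0.0114 0.023 ]
fin 67 [480.5 334.8] [20.8  9.4] 17.61 [0.0524 0.0548 0.0557]
red axis -18.343595645220077
track 3550 [574.4  43.5] [ 58.8 155.6] 85.55 [0.0104 0.0121 0.0204]
rails 684 [571.   41.5] [ 55.3 148.8] 86.23 [0.0186 0.0198 0.0218]
150 [0.5047 0.0223 0.0191] [0.5072 0.0718 0.0195] [0.5059 0.0471 0.0193] 0.0127
160 [0.5192 0.0202 0.0185] [0.5213 0.0701 0.0206] [0.5202 0.0452 0.0196] 0.0129
170 [0.5338 0.0195 0.0192] [0.5361 0.07   0.0206] [0.5349 0.0447 0.0199] 0.013
180 [0.5486 0.0188 0.0202] [0.5516 0.0686 0.0189] [0.5501 0.0437 0.0195] 0.0115
190 [0.5642 0.018  0.0197] [0.567  0.0669 0.019 ] [0.5656 0.0425 0.0193] 0.0125
200 [0.5798 0.0173 0.0202] [0.5827 0.0667 0.0196] [0.5812 0.042  0.0199] 0.0126
210 [0.596 0.015 0.02 ] [0.5993 0.0651 0.0185] [0.5976 0.04   0.0193] 0.0115
220 [0.6133 0.0126 0.0184] [0.6204 0.0675 0.0093] [0.6168 0.0401 0.0138] 0.0118
230 [0.6339 0.0116 0.0113] [0.6364 0.0639 0.0118] [0.6351 0.0377 0.0116] 0.0109
plate 4937 [722.   32.1] [128.6 156.4] 87.03 [0.0331 0.0356 0.039 ]
posts+lens 769 [697.9  31.1] [169.1 101.4] 86.45 [0.0552 0.0595 0.0659]
[222. 257.] 214 [ 0.6476 -0.0388  0.0647]
[322. 259.] 222 [0.6574 0.1061 0.0648]
[271. 297.] 542 [0.7269 0.0294 0.0555]
```

Request:
{"api": "carry_out", "payload": {
  "steps": [
    [[0.2, 1.3, 0], [0, 0, -1.4]],
    [[0.4, 2.6, 0], [0, 0, -2.8]],
    [[0.6, 3.9, 0], [0, 0, -4.2]],
    [[0.8, 5.2, 0], [0, 0, -5.6]],
    [[1, 6.5, 0], [0, 0, -7]],
    [[1.2, 7.8, 0], [0, 0, -8.4]],
    [[1.4, 9.1, 0], [0, 0, -9.8]],
    [[1.6, 10.6, 0], [0, 0, -11]]
  ]
}}

```text
t: 2.2
position: [0.476, 0.3304, 0.2458]
orientation: [[-0.61, -0.792, 0.0], [-0.792, 0.61, 0.0], [-0.0, 0.0, -1.0]]
ft_force: [1.1, -0.2, 0.4]
gripper_width: 1.002
finger_force: 0.0
```

Request:
{"api": "carry_out", "payload": {
  "steps": [
    [[0, 0, 0.5], [0, 0, -1.4]],
    [[0, 0, 1], [0, 0, -2.8]],
    [[0, 0, 1.5], [0, 0, -4.2]],
    [[0, 0, 2], [0, 0, -5.6]],
    [[0, 0, 2.5], [0, 0, -7]],
    [[0, 0, 3], [0, 0, -8.4]],
    [[0, 0, 3.5], [0, 0, -9.8]],
    [[0, 0, 3.6], [0, 0, -11]]
  ]
}}

```text
t: 2.87
position: [0.4755, 0.3279, 0.134]
orientation: [[0.299, -0.954, -0.004], [-0.954, -0.299, -0.003], [0.002, 0.005, -1.0]]
ft_force: [-0.2, 0.7, 0.2]
gripper_width: 0.998
finger_force: 0.0
```

Request:
{"api": "carry_out", "payload": {
  "steps": [
    [[0, 0, 0], [0, 0, -1.4]],
    [[0, 0, 0], [0, 0, -2.8]],
    [[0, 0, 0], [0, 0, -4.2]],
    [[0, 0, 0], [0, 0, -5.6]],
    [[0, 0, 0], [0, 0, -7]],
    [[0, 0, 0], [0, 0, -8.4]],
    [[0, 0, 0], [0, 0, -9.8]],
    [[0, 0, 0], [0, 0, -10.8]]
  ]
}}

```text
t: 3.53
position: [0.4766, 0.3286, 0.1372]
orientation: [[0.948, -0.319, -0.001], [-0.319, -0.948, -0.0], [-0.0, 0.001, -1.0]]
ft_force: [-0.3, -0.1, -0.1]
gripper_width: 1.0
finger_force: 0.0
```

Run:
```python
from h import *
p,P,o=grab('wrist','w2.png'); np.savez('w2.npz',p=p,P=P)
print(o['position'],o['orientation'].round(3),o['joints'].round(2),o['t'])
hsv=cv2.cvtColor(p,cv2.COLOR_RGB2HSV);H,S,V=cv2.split(hsv)
red=((H<8)|(H>170))&(S>150)&(V>50)
n,l,s,c=cv2.connectedComponentsWithStats(red.astype('uint8'))
i=1+np.argmax(s[1:,4]);m=l==i
def rect(m,nm):
    Q=P[m];Q=Q[~np.isnan(Q[:,0])];(c,s,a)=cv2.minAreaRect((Q[:,:2]*1000).astype('float32'));print(nm,len(Q),np.round(c,1),np.round(s,1),round(a,2),np.percentile(Q[:,2],[5,50,95]).round(4));return Q
print(c[i]);rect(m&(P[...,2]<.027),'ramp');rect(m&(P[...,2]>.051),'fintop');rect(m,'all')
```

```text
[0.4765734  0.32860931 0.13723855] [[ 0.948 -0.319 -0.001]
 [-0.319 -0.948 -0.   ]
 [-0.     0.001 -1.   ]] [ 0.95 -0.01 -0.07 -0.   -1.51  0.3 ] 3.5333
[243.56040789 124.6854356 ]
ramp 4038 [527.8 322. ] [ 35.  128.6] 70.37 [0.0032 0.011  0.0201]
fintop 365 [477.8 340.7] [15.3 22. ] 71.31 [0.0533 0.055  0.056 ]
all 4499 [527.8 322. ] [ 35.  128.6] 70.37 [0.0034 0.012  0.0547]
```

View pics/w2.png

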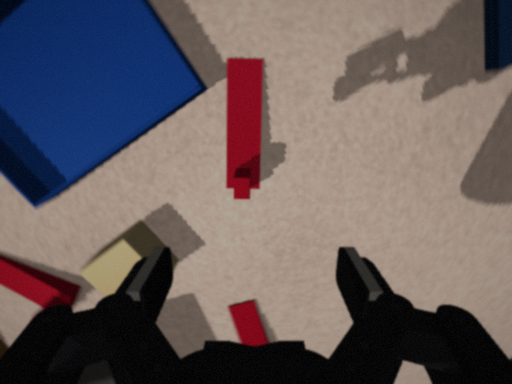

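The close view shows the wedge at (245,120) with its fin at (242,183), lying alone. The fin is at (0.4775,0.3405) and the heading is -19.6°, both matching the expected sizes. Descending to grip.

Request:
{"api": "carry_out", "payload": {
  "steps": [
    [[-0.1, -0.39, 0], [0, 0, 0.2]],
    [[-0.1, -0.39, 0.9], [0, 0, 0.2]],
    [[-0.1, -0.39, 1.8], [0, 0, 0.2]],
    [[-0.1, -0.39, 2.6], [0, 0, 0.2]],
    [[-0.1, -0.39, 3.2], [0, 0, 0.2]],
    [[-0.1, -0.39, 3.6], [0, 0, 0.2]],
    [[-0.1, -0.39, 3.7], [0, 0, 0.2]],
    [[-0.1, -0.39, 3.7], [0, 0, 0.2]]
  ]
}}

```text
t: 4.25
position: [0.4775, 0.3408, 0.026]
orientation: [[0.94, -0.342, -0.001], [-0.342, -0.94, -0.001], [-0.0, 0.001, -1.0]]
ft_force: [-0.8, 0.1, 0.5]
gripper_width: 1.001
finger_force: 0.0
```

Request:
{"api": "carry_out", "payload": {
  "steps": [
    [[0, 0, 0], [0, 0, 0]],
    [[0, 0, 0], [0, 0, 0]],
    [[0, 0, 0], [0, 0, 0]],
    [[0, 0, 0], [0, 0, 0]],
    [[0, 0, 0], [0, 0, 0]],
    [[0, 0, 0], [0, 0, 0]],
    [[0, 0, 0], [0, 0, 0]],
    [[0, 0, 0], [0, 0, 0]]
  ],
  "grip": -1,
  "grip_force": 50
}}

```text
t: 4.92
position: [0.4775, 0.3413, 0.0265]
orientation: [[0.94, -0.341, -0.0], [-0.341, -0.94, 0.0], [-0.0, -0.0, -1.0]]
ft_force: [0.1, 0.4, -0.5]
gripper_width: -0.004
finger_force: 0.0
```

The gripper shut fully, so it missed the fin. Looking.

Run:
```python
from h import *
p,P,o=grab('wrist'); q,Q,_=grab('side'); t,T,_=grab('top')
a=q[110:200,150:320]; b=t[170:240,150:260]
W=400
im=np.hstack([cv2.resize(p,(400,300)),cv2.resize(a,(400,300))]);im2=np.hstack([cv2.resize(b,(400,290)),np.zeros((290,400,3),'uint8')])
cv2.imwrite('pics/miss.png',np.vstack([im,im2])[:,:,::-1])
hsv=cv2.cvtColor(p,cv2.COLOR_RGB2HSV);H,S,V=cv2.split(hsv)
red=((H<8)|(H>170))&(S>150)&(V>50)
n,l,s,c=cv2.connectedComponentsWithStats(red.astype('uint8'))
for i in range(1,n):
  if s[i,4]>100:
    R=P[l==i];R=R[~np.isnan(R[:,0])];print(c[i].round(),s[i,4],cv2.minAreaRect((R[:,:2]*1000).astype('float32')),np.percentile(R[:,2],[1,50,99]))
```

```text
[255. 131.] 10595 ((527.5098876953125, 321.0167541503906), (36.842952728271484, 130.0281982421875), 69.88179779052734) [0.00206304 0.01126378 0.05510066]
[  8. 361.] 119 ((422.3681335449219, 573.2162475585938), (23.8132266998291, 75.96719360351562), 17.520877838134766) [0.00026284 0.00689395 0.04039743]
```

View pics/miss.png

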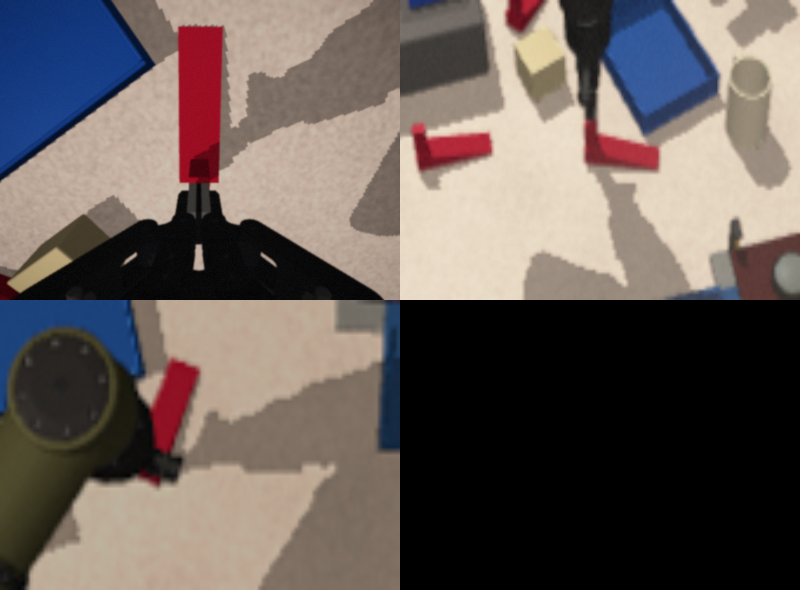

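Run:
```python
from h import *
o=get_obs();d=cams.get_image('wrist');T=np.array(d['T_tool_cam']);K=d['camera_matrix']
for z in(0,-.019,-.04):
    c=np.linalg.inv(T)@[0,0,z,1];print(z,(K@c[:3]/c[2])[:2].round(1),c[2].round(3))
p,P,_=grab('wrist');R=np.array(o['orientation']);L=(P-o['position'])@R
for v in range(195,262,6):print(v,[(tuple(L[v,u].round(3)),tuple(p[v,u])) for u in(246,255,263)])
print(o['gripper_width'],o['finger_force'],o['t'],o['position'])
cv2.imwrite('pics/miss2.png',cv2.resize(p[160:290,170:340],None,fx=4,fy=4,interpolation=cv2.INTER_CUBIC)[:,:,::-1])
```

```text
0 [253.3 222.2] 0.197
-0.019 [253.2 235.4] 0.179
-0.04 [253.1 253.5] 0.159
195 [((np.float64(0.017), np.float64(-0.005), np.float64(0.008)), (np.uint8(158), np.uint8(17), np.uint8(35))), ((np.float64(0.017), np.float64(0.001), np.float64(0.009)), (np.uint8(145), np.uint8(6), np.uint8(28))), ((np.float64(0.016), np.float64(0.007), np.float64(0.009)), (np.uint8(99), np.uint8(8), np.uint8(21)))]
201 [((np.float64(0.012), np.float64(-0.005), np.float64(0.009)), (np.uint8(154), np.uint8(15), np.uint8(34))), ((np.float64(0.012), np.float64(0.001), np.float64(0.009)), (np.uint8(99), np.uint8(8), np.uint8(23))), ((np.float64(0.013), np.float64(0.007), np.float64(0.008)), (np.uint8(101), np.uint8(10), np.uint8(22)))]
207 [((np.float64(0.011), np.float64(-0.005), np.float64(0.0)), (np.uint8(65), np.uint8(8), np.uint8(14))), ((np.float64(0.011), np.float64(0.001), np.float64(0.001)), (np.uint8(64), np.uint8(2), np.uint8(12))), ((np.float64(0.011), np.float64(0.007), np.float64(0.0)), (np.uint8(65), np.uint8(5), np.uint8(11)))]
213 [((np.float64(0.011), np.float64(-0.005), np.float64(-0.009)), (
[... 2191 characters left out ...]
loat64(0.013), np.float64(-0.003), np.float64(-0.062)), (np.uint8(58), np.uint8(56), np.uint8(54))), ((np.float64(0.013), np.float64(0.001), np.float64(-0.062)), (np.uint8(13), np.uint8(13), np.uint8(12))), ((np.float64(0.012), np.float64(0.005), np.float64(-0.061)), (np.uint8(56), np.uint8(56), np.uint8(50)))]
261 [((np.float64(0.013), np.float64(-0.003), np.float64(-0.067)), (np.uint8(57), np.uint8(55), np.uint8(52))), ((np.float64(0.012), np.float64(0.001), np.float64(-0.066)), (np.uint8(9), np.uint8(9), np.uint8(12))), ((np.float64(0.012), np.float64(0.005), np.float64(-0.067)), (np.uint8(57), np.uint8(55), np.uint8(52)))]
-0.0030738564000685 0.0 5.0667 [0.47755901 0.34128656 0.02648906]
```

View pics/miss2.png

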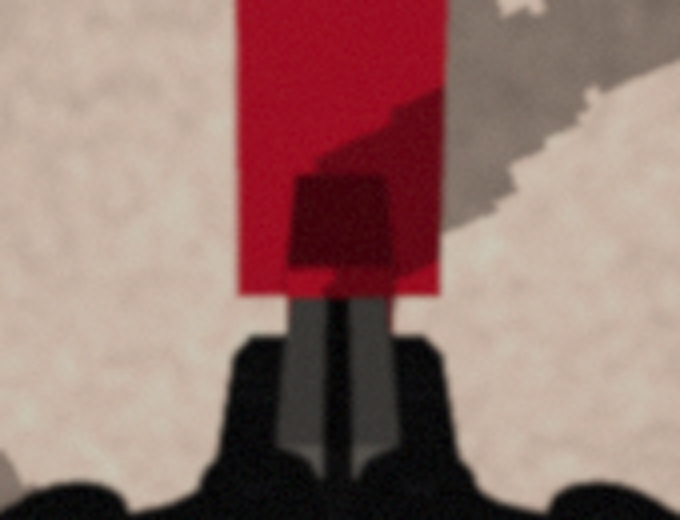

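The wrist picture shows the shut pads ending at row 234, about 12 mm above the fin top. That is some 40 mm above where the reported TCP says. Cross-checking with the side camera.

Run:
```python
from h import *
p,P,o=grab('side')
d=np.hypot(P[...,0]-.4775,P[...,1]-.341); V=p.max(2)
m=(d<.035)&(P[...,2]>.03)&(P[...,2]<.2)
red=(p[...,0]>1.8*p[...,1])
for nm,k in(('dark',m&~red&(V<120)),('red',m&red)):
    Q=P[k];print(nm,len(Q),np.nanmin(Q,0).round(3),np.nanmax(Q,0).round(3));
k=m&~red&(V<120);Q=P[k];i=np.argsort(Q[:,2])[:12];print(Q[i].round(3))
d=cams.get_image('wrist');print(np.array(d['T_tool_cam']).round(3), d['camera_matrix'])
```

```text
dark 69 [0.454 0.307 0.068] [0.504 0.347 0.199]
red 28 [0.464 0.326 0.03 ] [0.484 0.341 0.068]
[[0.474 0.33  0.068]
 [0.487 0.347 0.07 ]
 [0.474 0.33  0.072]
 [0.478 0.329 0.073]
 [0.479 0.333 0.074]
 [0.47  0.328 0.076]
 [0.466 0.328 0.077]
 [0.471 0.331 0.078]
 [0.467 0.331 0.08 ]
 [0.479 0.332 0.081]
 [0.474 0.327 0.082]
 [0.474 0.328 0.086]]
[[ 0.    -0.946 -0.326  0.085]
 [ 1.     0.     0.     0.   ]
 [-0.    -0.326  0.946 -0.179]
 [ 0.     0.     0.     1.   ]] [[288.32050276   0.         253.99309176]
 [  0.         288.32050276 189.90282181]
 [  0.           0.           1.        ]]
```

Both cameras agree: the real fingertips sit about 40 mm above the reported TCP (side camera lowest point z = 0.067, reported 0.0265). I'll add 40 mm to heights from here on. Opening, then descending 40 mm in guarded stages.

Request:
{"api": "carry_out", "payload": {
  "steps": [
    [[0, 0, 0], [0, 0, 0]],
    [[0, 0, 0], [0, 0, 0]],
    [[0, 0, 0], [0, 0, 0]],
    [[0, 0, 0], [0, 0, 0]],
    [[0, 0, 0], [0, 0, 0]],
    [[0, 0, 0], [0, 0, 0]],
    [[0, 0, 0], [0, 0, 0]],
    [[0, 0, 0], [0, 0, 0]]
  ],
  "grip": 1
}}

```text
t: 5.93
position: [0.4776, 0.3413, 0.0265]
orientation: [[0.94, -0.341, -0.0], [-0.341, -0.94, 0.0], [-0.0, -0.0, -1.0]]
ft_force: [0.8, 0.4, 0.0]
gripper_width: 0.999
finger_force: 0.0
```

Request:
{"api": "carry_out", "payload": {
  "steps": [
    [[0, 0, 0.3], [0, 0, 0]],
    [[0, 0, 0.6], [0, 0, 0]],
    [[0, 0, 0.8], [0, 0, 0]],
    [[0, 0, 0.9], [0, 0, 0]],
    [[0, 0, 1], [0, 0, 0]],
    [[0, 0, 1], [0, 0, 0]]
  ]
}}

```text
t: 6.43
position: [0.4772, 0.3409, -0.0044]
orientation: [[0.94, -0.341, -0.001], [-0.341, -0.94, -0.001], [-0.001, 0.001, -1.0]]
ft_force: [0.5, -0.5, -0.8]
gripper_width: 0.998
finger_force: 0.0
```

Request:
{"api": "carry_out", "payload": {
  "steps": [
    [[0, 0, 0.1], [0, 0, 0]],
    [[0, 0, 0.2], [0, 0, 0]],
    [[0, 0, 0.3], [0, 0, 0]],
    [[0, 0, 0.3], [0, 0, 0]]
  ]
}}

```text
t: 6.77
position: [0.4772, 0.341, -0.0133]
orientation: [[0.94, -0.341, -0.001], [-0.341, -0.94, -0.001], [-0.001, 0.001, -1.0]]
ft_force: [0.1, -0.5, 0.1]
gripper_width: 1.001
finger_force: 0.0
```

Request:
{"api": "carry_out", "payload": {
  "steps": [
    [[0, 0, 0], [0, 0, 0]],
    [[0, 0, 0], [0, 0, 0]],
    [[0, 0, 0], [0, 0, 0]],
    [[0, 0, 0], [0, 0, 0]],
    [[0, 0, 0], [0, 0, 0]],
    [[0, 0, 0], [0, 0, 0]],
    [[0, 0, 0], [0, 0, 0]],
    [[0, 0, 0], [0, 0, 0]]
  ],
  "grip": -1,
  "grip_force": 50
}}

```text
t: 7.43
position: [0.4776, 0.3414, -0.0123]
orientation: [[0.94, -0.341, 0.0], [-0.341, -0.94, 0.0], [0.0, -0.0, -1.0]]
ft_force: [-0.2, 0.0, 1.6]
gripper_width: 0.18
finger_force: 49.2
```

The fin is gripped (opening 15 mm, 49 N). Lifting and carrying it beside the track to look again.

Request:
{"api": "carry_out", "payload": {
  "steps": [
    [[0, 0, -0.3], [0, 0, 0]],
    [[0, 0, -0.9], [0, 0, 0]],
    [[0, 0, -1.6], [0, 0, 0]],
    [[0, 0, -2.3], [0, 0, 0]],
    [[0, 0, -2.9], [0, 0, 0]],
    [[0, 0, -3.3], [0, 0, 0]],
    [[0, 0, -3.4], [0, 0, 0]],
    [[0, 0, -3.4], [0, 0, 0]]
  ]
}}

```text
t: 8.1
position: [0.4776, 0.3416, 0.0901]
orientation: [[0.94, -0.341, 0.0], [-0.341, -0.94, 0.001], [-0.0, -0.001, -1.0]]
ft_force: [0.3, 0.4, -2.6]
gripper_width: 0.176
finger_force: 48.9
```

Request:
{"api": "carry_out", "payload": {
  "steps": [
    [[0.2, 0.4, 0], [0, 0, -0.2]],
    [[0.7, 1.4, 0], [0, 0, -0.7]],
    [[1.3, 2.5, 0], [0, 0, -1.2]],
    [[1.9, 3.6, 0], [0, 0, -1.7]],
    [[2.5, 4.8, 0], [0, 0, -2.2]],
    [[3.1, 5.9, 0], [0, 0, -2.7]],
    [[3.5, 6.6, 0], [0, 0, -3.1]],
    [[3.6, 6.9, 0], [0, 0, -3.2]]
  ]
}}

```text
t: 8.77
position: [0.5079, 0.1066, 0.0878]
orientation: [[0.998, -0.07, -0.002], [-0.07, -0.998, -0.001], [-0.002, 0.001, -1.0]]
ft_force: [1.0, 0.5, -3.8]
gripper_width: 0.178
finger_force: 49.2
```

Request:
{"api": "carry_out", "payload": {
  "steps": [
    [[0, 0, 0], [0, 0, 0]],
    [[0, 0, 0], [0, 0, 0]],
    [[0, 0, 0], [0, 0, 0]]
  ]
}}

```text
t: 9.02
position: [0.5081, 0.1106, 0.0886]
orientation: [[0.998, -0.069, -0.001], [-0.069, -0.998, -0.0], [-0.001, 0.0, -1.0]]
ft_force: [-0.1, -0.3, -1.7]
gripper_width: 0.172
finger_force: 49.2
```

Run:
```python
from h import *
p,P,o=grab('wrist','w3.png'); np.savez('w3.npz',p=p,P=P)
print(o['position'],o['orientation'].round(3),o['joints'].round(2),o['t'])
```

```text
[0.50805722 0.11060564 0.08864664] [[ 0.998 -0.069 -0.001]
 [-0.069 -0.998 -0.   ]
 [-0.001  0.    -1.   ]] [ 0.6  -0.16 -0.3  -0.   -1.43  0.9 ] 9.0167
```

View pics/w3.png

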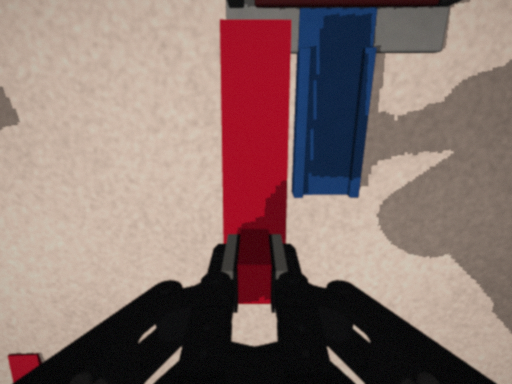

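The wedge is held straight at (255,130), and the track with its rails is clear at (335,120), mouth at row 195. Measuring the two relative to each other.

Run:
```python
from h import *
z=np.load('w3.npz');p=z['p'];P=z['P']
hsv=cv2.cvtColor(p,cv2.COLOR_RGB2HSV);H,S,V=cv2.split(hsv)
red=((H<8)|(H>170))&(S>150)&(V>50);blue=(H>95)&(H<125)&(S>110)
m=np.zeros_like(red);m[0:200,291:385]=1;b=blue&m
def fit(L,nm):
    L=np.array(L);a=np.polyfit(L[:,0],L[:,1],1);print(nm,'heading',np.degrees(np.arctan(a[0])).round(2),'y at .5,.6:',np.polyval(a,[.5,.6]).round(4),'resid',np.std(L[:,1]-np.polyval(a,L[:,0])).round(4))
rl,rr=[],[];fz=[]
for r in range(60,190,4):
    c=np.where(b[r])[0]; rail=[u for u in c if P[r,u,2]>.0165]
    L=[P[r,u] for u in rail if u<(c[0]+c[-1])/2];R=[P[r,u] for u in rail if u>(c[0]+c[-1])/2]
    if len(L)>3 and len(R)>3:
        rl.append((np.mean(L,0)[0],min(q[1] for q in L),max(q[1] for q in L)));rr.append((np.mean(R,0)[0],min(q[1] for q in R),max(q[1] for q in R)))
    fz.append(P[r,(c[0]+c[-1])//2,2])
rl=np.array(rl);rr=np.array(rr);print('inner/outer y L',rl.mean(0).round(4),'R',rr.mean(0).round(4),'floor',np.median(fz))
fit(np.c_[(rl[:,0]+rr[:,0])/2,(rl[:,2]+rr[:,1])/2],'outer mid');fit(np.c_[(rl[:,0]+rr[:,0])/2,(rl[:,1]+rr[:,2])/2],'inner mid')
Q=P[b&(P[...,2]<.03)];print('track x min',np.nanpercentile(Q[:,0],[0.2,1,2]).round(4))
w=red&(np.arange(384)[:,None]<230)&(np.arange(512)[None]>200)
C=[]
for r in range(25,225,5):
    c=np.where(w[r])[0];C.append(((P[r,c[1]]+P[r,c[-2]])/2)[:2])
fit(C,'wedge');Q=P[w];print('wedge tip x',np.nanpercentile(Q[:,0],[98,99.5,99.9]).round(4),'z',np.nanpercentile(Q[:,2],[1,50,99]).round(4))
q=np.nanmedian(P[2:4,300:400],axis=(0,1));print(q)
for r in range(0,14,2):print(r,P[r,340].round(4),p[r,340],P[r,410].round(4))
```

```text
inner/outer y L [0.562  0.0626 0.0709] R [0.5585 0.0122 0.0201] floor 0.011671493516074605
outer mid heading -3.8 y at .5,.6: [0.0455 0.0389] resid 0.0002
inner mid heading -3.83 y at .5,.6: [0.0454 0.0387] resid 0.0002
track x min [0.4966 0.4987 0.5008]
wedge heading -4.32 y at .5,.6: [0.1106 0.103 ] resid 0.0001
wedge tip x [0.6461 0.6503 0.6515] z [0.0334 0.1105 0.1198]
[0.64620172 0.03305465 0.03318297]
0 [0.6479 0.0402 0.0345] [53 17 20] [ 0.6448 -0.0089  0.0335]
2 [0.647  0.0398 0.0332] [51 17 20] [ 0.6435 -0.0089  0.0337]
4 [0.6462 0.0394 0.0316] [32  4  6] [ 0.6425 -0.0094  0.033 ]
6 [0.6454 0.0387 0.0293] [27 20 27] [ 0.6424 -0.0122  0.0274]
8 [0.6475 0.0344 0.0137] [27 50 87] [ 0.6447 -0.0211  0.0094]
10 [0.6465 0.0339 0.0122] [ 27  60 106] [ 0.6432 -0.0209  0.0101]
12 [0.6451 0.034  0.0127] [ 23  56 103] [ 0.6422 -0.0219  0.0083]
```

Request:
{"api": "carry_out", "payload": {
  "steps": [
    [[0.1, 0.3, 0], [0, 0, -0.1]],
    [[0.2, 0.9, 0], [0, 0, -0.1]],
    [[0.36, 1.5, 0], [0, 0, -0.1]],
    [[0.36, 2, 0], [0, 0, -0.1]],
    [[0.36, 2.17, 0], [0, 0, -0.1]],
    [[0.36, 2.17, 0], [0, 0, -0.1]],
    [[0.36, 2.17, 0], [0, 0, -0.1]]
  ]
}}

```text
t: 9.65
position: [0.5148, 0.045, 0.0894]
orientation: [[0.998, -0.06, -0.0], [-0.06, -0.998, 0.0], [-0.0, -0.0, -1.0]]
ft_force: [0.1, 0.7, -2.4]
gripper_width: 0.18
finger_force: 49.2
```

Request:
{"api": "carry_out", "payload": {
  "steps": [
    [[0, 0, 0.4], [0, 0, 0]],
    [[0, 0, 0.9], [0, 0, 0]],
    [[0, 0, 1.4], [0, 0, 0]],
    [[0, 0, 1.9], [0, 0, 0]],
    [[0, 0, 2.1], [0, 0, 0]],
    [[0, 0, 2.2], [0, 0, 0]],
    [[0, 0, 2.2], [0, 0, 0]],
    [[0, 0, 2.2], [0, 0, 0]]
  ]
}}

```text
t: 10.32
position: [0.5152, 0.0445, 0.0241]
orientation: [[0.998, -0.059, 0.001], [-0.059, -0.998, 0.0], [0.001, -0.0, -1.0]]
ft_force: [-1.3, -0.3, -1.8]
gripper_width: 0.178
finger_force: 49.2
```

Run:
```python
from h import *
p,P,o=grab('wrist','w4.png'); print(o['position'],o['orientation'].round(4),o['ft_force'],o['t'])
hsv=cv2.cvtColor(p,cv2.COLOR_RGB2HSV);H,S,V=cv2.split(hsv)
red=((H<8)|(H>170))&(S>150)&(V>40);blue=(H>95)&(H<125)&(S>110)
for r in range(30,200,20):
    a=np.where(red[r,200:310])[0]+200;b=np.where(blue[r,180:340])[0]+180
    if len(a) and len(b):print(r,a[0],a[-1],b[0],b[-1],P[r,a[0]+2].round(4),P[r,a[-1]-2].round(4),P[r,b[0]+2].round(4),P[r,b[-1]-2].round(4))
```

```text
[0.51522815 0.04450437 0.0241033 ] [[ 9.982e-01 -5.940e-02  9.000e-04]
 [-5.940e-02 -9.982e-01  1.000e-04]
 [ 8.000e-04 -1.000e-04 -1.000e+00]] [-1.29249186 -0.2763251  -1.79095569] 10.3167
30 220 290 205 305 [0.6297 0.0532 0.0387] [0.6278 0.0197 0.038 ] [0.635  0.0642 0.0126] [0.6319 0.0078 0.0114]
50 221 290 206 304 [0.6203 0.0533 0.0408] [0.6183 0.0202 0.0409] [0.6244 0.0648 0.0125] [0.621  0.0087 0.013 ]
70 220 290 206 304 [0.6108 0.0546 0.042 ] [0.6087 0.0207 0.0435] [0.6128 0.065  0.0199] [0.6096 0.0098 0.0194]
90 221 289 207 303 [0.601  0.0547 0.0446] [0.599  0.0214 0.0431] [0.6017 0.0656 0.0202] [0.5985 0.0105 0.0196]
110 221 288 208 302 [0.5911 0.0556 0.0455] [0.589  0.0223 0.0446] [0.5902 0.0662 0.0206] [0.587  0.0114 0.021 ]
130 222 288 209 301 [0.5809 0.0559 0.047 ] [0.5788 0.0228 0.0464] [0.578  0.067  0.0196] [0.575  0.0121 0.0212]
150 222 287 210 300 [0.5704 0.0567 0.0485] [0.5684 0.0238 0.0485] [0.5656 0.0676 0.0209] [0.5625 0.0129 0.0217]
170 222 287 211 299 [0.5597 0.0575 0.0501] [0.558  0.0243 0.0512] [0.5523 0.0684 0.0202] [0.5492 0.0136 0.0208]
190 223 286 212 297 [0.549  0.0577 0.0528] [0.5464 0.0251 0.051 ] [0.5383 0.0693 0.0197] [0.535  0.0149 0.0194]
```

View pics/w4.png

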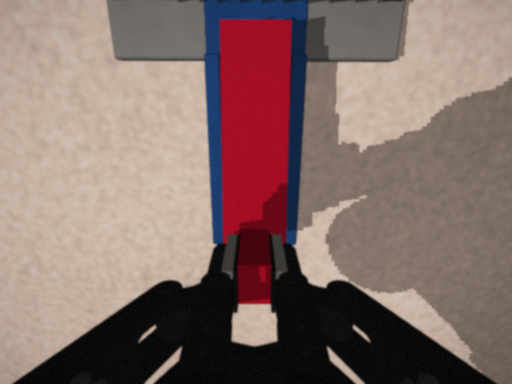

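The wedge is centred between the rails (midlines agree within 0.3 mm), with its tip about 11 mm short of the plate. Now feeling for the floor.

Request:
{"api": "carry_out", "payload": {
  "steps": [
    [[0, 0, 0.2], [0, 0, 0]],
    [[0, 0, 0.4], [0, 0, 0]],
    [[0, 0, 0.5], [0, 0, 0]],
    [[0, 0, 0.6], [0, 0, 0]],
    [[0, 0, 0.6], [0, 0, 0]]
  ]
}}

```text
t: 10.78
position: [0.5142, 0.044, 0.0045]
orientation: [[0.998, -0.06, -0.001], [-0.06, -0.998, -0.0], [-0.001, 0.0, -1.0]]
ft_force: [0.9, -0.9, -2.2]
gripper_width: 0.178
finger_force: 49.2
```

Request:
{"api": "carry_out", "payload": {
  "steps": [
    [[0, 0, 0.03], [0, 0, 0]],
    [[0, 0, 0.06], [0, 0, 0]],
    [[0, 0, 0.06], [0, 0, 0]]
  ]
}}

```text
t: 11.03
position: [0.5148, 0.0442, 0.0037]
orientation: [[0.998, -0.06, 0.0], [-0.06, -0.998, 0.0], [0.0, -0.0, -1.0]]
ft_force: [0.5, -0.1, -2.5]
gripper_width: 0.183
finger_force: 49.2
```

Request:
{"api": "carry_out", "payload": {
  "steps": [
    [[0, 0, 0.02], [0, 0, 0]],
    [[0, 0, 0.04], [0, 0, 0]],
    [[0, 0, 0.04], [0, 0, 0]]
  ]
}}

```text
t: 11.28
position: [0.5148, 0.0442, 0.0024]
orientation: [[0.998, -0.06, -0.0], [-0.06, -0.998, 0.0], [-0.0, -0.0, -1.0]]
ft_force: [-0.4, 0.3, -2.6]
gripper_width: 0.181
finger_force: 49.2
```

Still free (only the wedge's weight, -2.4 N). Continuing down.

Request:
{"api": "carry_out", "payload": {
  "steps": [
    [[0, 0, 0.02], [0, 0, 0]],
    [[0, 0, 0.04], [0, 0, 0]],
    [[0, 0, 0.04], [0, 0, 0]]
  ]
}}

```text
t: 11.53
position: [0.5147, 0.0442, 0.0011]
orientation: [[0.998, -0.06, -0.0], [-0.06, -0.998, 0.0], [-0.0, -0.0, -1.0]]
ft_force: [-0.6, 0.7, -1.5]
gripper_width: 0.176
finger_force: 49.2
```

Request:
{"api": "carry_out", "payload": {
  "steps": [
    [[0, 0, 0.02], [0, 0, 0]],
    [[0, 0, 0.04], [0, 0, 0]],
    [[0, 0, 0.04], [0, 0, 0]]
  ]
}}

```text
t: 11.78
position: [0.515, 0.0442, 0.0003]
orientation: [[0.998, -0.06, 0.0], [-0.06, -0.998, 0.0], [0.0, -0.0, -1.0]]
ft_force: [0.4, -0.6, -0.2]
gripper_width: 0.18
finger_force: 49.4
```

Contact with the floor: the wedge's weight is now carried, so the floor is about 12.6 mm up. From the geometry, the bar touches after about 56 mm of travel and the stage is level at about 93 mm. Pushing along the track.

Request:
{"api": "carry_out", "payload": {
  "steps": [
    [[0.1, 0, 0], [0, 0, 0]],
    [[0.35, 0, 0], [0, 0, 0]],
    [[0.65, 0, 0], [0, 0, 0]],
    [[0.95, 0.01, 0], [0, 0, 0]],
    [[1.2, 0.01, 0], [0, 0, 0]],
    [[1.4, 0.01, 0], [0, 0, 0]],
    [[1.5, 0.01, 0], [0, 0, 0]],
    [[1.5, 0.01, 0], [0, 0, 0]]
  ]
}}

```text
t: 12.45
position: [0.5609, 0.041, 0.0004]
orientation: [[0.998, -0.06, 0.001], [-0.06, -0.998, -0.0], [0.001, 0.0, -1.0]]
ft_force: [1.4, 0.4, 1.8]
gripper_width: 0.178
finger_force: 49.7
```

Request:
{"api": "carry_out", "payload": {
  "steps": [
    [[0.05, 0, 0], [0, 0, 0]],
    [[0.1, 0, 0], [0, 0, 0]],
    [[0.15, 0, 0], [0, 0, 0]],
    [[0.2, 0, 0], [0, 0, 0]],
    [[0.25, 0, 0], [0, 0, 0]],
    [[0.3, 0, 0], [0, 0, 0]],
    [[0.35, 0, 0], [0, 0, 0]],
    [[0.4, 0, 0], [0, 0, 0]]
  ]
}}

```text
t: 13.12
position: [0.5715, 0.0404, 0.0003]
orientation: [[0.998, -0.06, -0.001], [-0.06, -0.998, -0.0], [-0.001, 0.0, -1.0]]
ft_force: [-4.5, -0.4, 6.1]
gripper_width: 0.177
finger_force: 50.5
```

The bar is met at 57 mm of travel, as predicted. Continuing, easing off the downward press slightly.

Request:
{"api": "carry_out", "payload": {
  "steps": [
    [[0.05, 0, -0.01], [0, 0, 0]],
    [[0.1, 0, -0.02], [0, 0, 0]],
    [[0.15, 0, -0.02], [0, 0, 0]],
    [[0.2, 0, -0.02], [0, 0, 0]],
    [[0.25, 0, -0.02], [0, 0, 0]],
    [[0.3, 0, -0.02], [0, 0, 0]],
    [[0.35, 0, -0.02], [0, 0, 0]],
    [[0.35, 0, -0.02], [0, 0, 0]]
  ]
}}

```text
t: 13.78
position: [0.5824, 0.0398, 0.0004]
orientation: [[0.998, -0.06, -0.0], [-0.06, -0.998, 0.0], [-0.0, -0.0, -1.0]]
ft_force: [-1.9, 0.1, 2.2]
gripper_width: 0.179
finger_force: 49.6
```

Request:
{"api": "carry_out", "payload": {
  "steps": [
    [[0.05, 0, 0], [0, 0, 0]],
    [[0.1, 0, 0], [0, 0, 0]],
    [[0.15, 0, 0], [0, 0, 0]],
    [[0.2, 0, 0], [0, 0, 0]],
    [[0.25, 0, 0], [0, 0, 0]],
    [[0.3, 0, 0], [0, 0, 0]],
    [[0.3, 0, 0], [0, 0, 0]]
  ]
}}

```text
t: 14.37
position: [0.5914, 0.0393, 0.0004]
orientation: [[0.998, -0.06, 0.0], [-0.06, -0.998, 0.0], [0.0, -0.0, -1.0]]
ft_force: [-0.3, -0.2, -1.3]
gripper_width: 0.181
finger_force: 49.3
```

Run:
```python
from h import *
f=[]
for k in range(8):
    cams.get_image('side') if k else 0
    f.append(get_obs()['ft_force'])
print(np.mean(f,0),np.std(f,0),get_obs()['position'],get_obs()['t'])
```

```text
[ 0.47542888 -0.08659471 -2.70540363] [0.60079898 0.46298074 0.89227243] [5.91151451e-01 3.93315868e-02 4.19989871e-04] 14.7167
```

Request:
{"api": "carry_out", "payload": {
  "steps": [
    [[0.04, 0, 0.01], [0, 0, 0]],
    [[0.08, 0, 0.01], [0, 0, 0]],
    [[0.12, 0, 0.01], [0, 0, 0]],
    [[0.16, 0, 0.01], [0, 0, 0]],
    [[0.2, 0, 0.01], [0, 0, 0]]
  ]
}}

```text
t: 15.13
position: [0.5972, 0.0389, 0.0004]
orientation: [[0.998, -0.06, -0.0], [-0.06, -0.998, 0.0], [-0.0, -0.0, -1.0]]
ft_force: [-2.2, 0.3, -1.2]
gripper_width: 0.182
finger_force: 49.3
```

Request:
{"api": "carry_out", "payload": {
  "steps": [
    [[0.03, 0, 0], [0, 0, 0]],
    [[0.06, 0, 0], [0, 0, 0]],
    [[0.09, 0, 0], [0, 0, 0]],
    [[0.12, 0, 0], [0, 0, 0]]
  ]
}}

```text
t: 15.47
position: [0.6008, 0.0387, 0.0004]
orientation: [[0.998, -0.06, -0.0], [-0.06, -0.998, 0.0], [-0.0, -0.0, -1.0]]
ft_force: [-2.3, 0.3, -0.8]
gripper_width: 0.181
finger_force: 49.3
```

```bash
cat >> h.py <<'E'
def ft(n=5):
    f=[]
    for k in range(n):
        if k: cams.get_image('side')
        f.append(get_obs()['ft_force'])
    o=get_obs();print(np.mean(f,0).round(2),o['position'].round(5),o['t'])
E
python3 -c "
from h import *
ft()
import h
p,P,o=grab('wrist')
np.savez('w5.npz',p=p,P=P)
m=np.zeros(p.shape[:2],bool);m[0:90,150:400]=1
hsv=cv2.cvtColor(p,cv2.COLOR_RGB2HSV);H,S,V=cv2.split(hsv)
print([P[r,200].round(4) for r in range(0,80,8)])
"
```

```text
[-1.27 -0.15 -1.41] [6.0097e-01 3.8690e-02 3.8000e-04] 15.6667
[array([0.7185, 0.051 , 0.055 ]), array([0.716 , 0.0513, 0.0546]), array([0.7135, 0.0517, 0.054 ]), array([0.7119, 0.0528, 0.049 ]), array([0.7089, 0.0531, 0.0497]), array([0.7064, 0.0537, 0.0476]), array([0.7045, 0.0554, 0.0398]), array([0.7014, 0.0559, 0.0391]), array([0.6982, 0.0562, 0.0392]), array([0.6948, 0.0565, 0.0399])]
```

Request:
{"api": "carry_out", "payload": {
  "steps": [
    [[0.02, 0, 0], [0, 0, 0]],
    [[0.04, 0, 0], [0, 0, 0]],
    [[0.06, 0, 0], [0, 0, 0]]
  ]
}}

```text
t: 15.97
position: [0.6025, 0.0386, 0.0004]
orientation: [[0.998, -0.06, -0.0], [-0.06, -0.998, 0.0], [-0.0, -0.0, -1.0]]
ft_force: [-3.3, 0.4, -0.4]
gripper_width: 0.181
finger_force: 49.4
```

Request:
{"api": "carry_out", "payload": {
  "steps": [
    [[0.02, 0, 0], [0, 0, 0]],
    [[0.04, 0, 0], [0, 0, 0]],
    [[0.04, 0, 0], [0, 0, 0]]
  ]
}}

```text
t: 16.22
position: [0.6038, 0.0385, 0.0004]
orientation: [[0.998, -0.06, 0.0], [-0.06, -0.998, 0.0], [0.0, -0.0, -1.0]]
ft_force: [-1.6, 0.1, -1.2]
gripper_width: 0.175
finger_force: 49.4
```

Request:
{"api": "carry_out", "payload": {
  "steps": [
    [[0.02, 0, 0], [0, 0, 0]],
    [[0.04, 0, 0], [0, 0, 0]],
    [[0.04, 0, 0], [0, 0, 0]]
  ]
}}

```text
t: 16.47
position: [0.605, 0.0385, 0.0004]
orientation: [[0.998, -0.06, 0.0], [-0.06, -0.998, 0.0], [0.0, -0.0, -1.0]]
ft_force: [-2.3, 0.7, -0.8]
gripper_width: 0.177
finger_force: 49.4
```

Request:
{"api": "carry_out", "payload": {
  "steps": [
    [[0.01, 0, 0], [0, 0, 0]],
    [[0.02, 0, 0], [0, 0, 0]],
    [[0.03, 0, 0], [0, 0, 0]],
    [[0.03, 0, 0], [0, 0, 0]]
  ]
}}

```text
t: 16.8
position: [0.6059, 0.0384, 0.0004]
orientation: [[0.998, -0.06, 0.0], [-0.06, -0.998, 0.0], [0.0, -0.0, -1.0]]
ft_force: [-1.5, 0.7, -1.2]
gripper_width: 0.18
finger_force: 49.4
```

Request:
{"api": "carry_out", "payload": {
  "steps": [
    [[0.01, 0, 0], [0, 0, 0]],
    [[0.02, 0, 0], [0, 0, 0]],
    [[0.03, 0, 0], [0, 0, 0]],
    [[0.03, 0, 0], [0, 0, 0]]
  ]
}}

```text
t: 17.13
position: [0.6068, 0.0383, 0.0004]
orientation: [[0.998, -0.06, 0.0], [-0.06, -0.998, 0.0], [0.0, -0.0, -1.0]]
ft_force: [-2.0, -0.2, -0.6]
gripper_width: 0.178
finger_force: 49.4
```

Request:
{"api": "carry_out", "payload": {
  "steps": [
    [[0.01, 0, 0], [0, 0, 0]],
    [[0.02, 0, 0], [0, 0, 0]],
    [[0.03, 0, 0], [0, 0, 0]],
    [[0.03, 0, 0], [0, 0, 0]]
  ]
}}

```text
t: 17.47
position: [0.6075, 0.0383, 0.0004]
orientation: [[0.998, -0.06, -0.0], [-0.06, -0.998, 0.0], [-0.0, 0.0, -1.0]]
ft_force: [-3.5, 0.1, 0.5]
gripper_width: 0.179
finger_force: 49.6
```

Request:
{"api": "carry_out", "payload": {
  "steps": [
    [[0.01, 0, 0], [0, 0, 0]],
    [[0.02, 0, 0], [0, 0, 0]],
    [[0.02, 0, 0], [0, 0, 0]]
  ]
}}

```text
t: 17.72
position: [0.6077, 0.0382, 0.0004]
orientation: [[0.998, -0.06, -0.001], [-0.06, -0.998, -0.0], [-0.001, 0.0, -1.0]]
ft_force: [-5.9, -0.1, 1.6]
gripper_width: 0.185
finger_force: 49.7
```

Request:
{"api": "carry_out", "payload": {
  "steps": [
    [[0.01, 0, 0], [0, 0, 0]],
    [[0.02, 0, 0], [0, 0, 0]],
    [[0.02, 0, 0], [0, 0, 0]]
  ]
}}

```text
t: 17.97
position: [0.6079, 0.0382, 0.0004]
orientation: [[0.998, -0.06, -0.002], [-0.06, -0.998, -0.0], [-0.002, 0.0, -1.0]]
ft_force: [-8.1, 0.2, 3.4]
gripper_width: 0.182
finger_force: 49.9
```

The stops are met, since the force is climbing steeply. One more small step.

Request:
{"api": "carry_out", "payload": {
  "steps": [
    [[0.01, 0, 0], [0, 0, 0]],
    [[0.02, 0, 0], [0, 0, 0]],
    [[0.02, 0, 0], [0, 0, 0]]
  ]
}}

```text
t: 18.22
position: [0.608, 0.0382, 0.0004]
orientation: [[0.998, -0.06, -0.003], [-0.06, -0.998, -0.0], [-0.003, 0.0, -1.0]]
ft_force: [-10.8, 0.7, 4.0]
gripper_width: 0.18
finger_force: 50.0
```

```bash
python3 -c "
from h import *
ft(6)"
```

```text
[-10.53   1.22   4.08] [6.0803e-01 3.8170e-02 3.8000e-04] 18.4667
```

Push is 10.5 N with the stage on its stops. Letting go and retreating straight up.

Request:
{"api": "carry_out", "payload": {
  "steps": [
    [[0, 0, 0], [0, 0, 0]],
    [[0, 0, 0], [0, 0, 0]],
    [[0, 0, 0], [0, 0, 0]],
    [[0, 0, 0], [0, 0, 0]],
    [[0, 0, 0], [0, 0, 0]],
    [[0, 0, 0], [0, 0, 0]]
  ],
  "grip": 0.2
}}

```text
t: 18.97
position: [0.6096, 0.0382, 0.0005]
orientation: [[0.998, -0.06, 0.0], [-0.06, -0.998, 0.0], [0.0, -0.0, -1.0]]
ft_force: [-0.1, -0.1, -0.6]
gripper_width: 0.6
finger_force: 0.0
```

Request:
{"api": "carry_out", "payload": {
  "steps": [
    [[0, 0, -0.3], [0, 0, 0]],
    [[0, 0, -0.8], [0, 0, 0]],
    [[0, 0, -1.4], [0, 0, 0]],
    [[0, 0, -2.1], [0, 0, 0]],
    [[0, 0, -2.8], [0, 0, 0]],
    [[0, 0, -3.4], [0, 0, 0]],
    [[0, 0, -3.6], [0, 0, 0]],
    [[0, 0, -3.6], [0, 0, 0]]
  ]
}}

```text
t: 19.63
position: [0.6106, 0.0384, 0.111]
orientation: [[0.998, -0.06, 0.004], [-0.06, -0.998, 0.001], [0.004, -0.001, -1.0]]
ft_force: [0.0, -0.2, 0.1]
gripper_width: 0.601
finger_force: 0.0
```

Request:
{"api": "carry_out", "payload": {
  "steps": [
    [[-0.5, 0, 0], [0, 0, 0]],
    [[-1.2, 0, -0.3], [0, 0, 0]],
    [[-2, 0, -0.8], [0, 0, 0]],
    [[-2.8, 0, -1.2], [0, 0, 0]],
    [[-3.4, 0, -1.5], [0, 0, 0]],
    [[-3.6, 0, -1.5], [0, 0, 0]],
    [[-3.6, 0, -1.5], [0, 0, 0]],
    [[-3.6, 0, -1.5], [0, 0, 0]]
  ]
}}

```text
t: 20.3
position: [0.5014, 0.0448, 0.1521]
orientation: [[0.998, -0.06, -0.001], [-0.06, -0.998, 0.0], [-0.001, 0.0, -1.0]]
ft_force: [0.2, 0.4, 0.1]
gripper_width: 0.596
finger_force: 0.0
```

Run:
```python
from h import *
p,P,o=grab('wrist','w6.png');print(o['position'],o['ft_force'],o['t'])
hsv=cv2.cvtColor(p,cv2.COLOR_RGB2HSV);H,S,V=cv2.split(hsv)
u0=np.array([np.cos(-.0663),np.sin(-.0663)]);O=np.array([.721,.031])
X=(P[...,:2]-O)@u0;Y=(P[...,:2]-O)@[-u0[1],u0[0]]
pl=(V<90)&(abs(Y)<.06)&(abs(Y)>.035)&(X>-.07)&(X<.06)&(P[...,2]>.025)&(P[...,2]<.05)
a=np.linalg.lstsq(np.c_[X[pl],Y[pl],np.ones(pl.sum())],P[pl][:,2],rcond=None)[0];print('plate slope',a,pl.sum())
pr=(np.load('w1.npz'));P1=pr['P'];X1=(P1[...,:2]-O)@u0;Y1=(P1[...,:2]-O)@[-u0[1],u0[0]]
k=(pr['p'].max(2)<90)&(abs(Y1)<.06)&(abs(Y1)>.035)&(X1>-.07)&(X1<.06)&(P1[...,2]>.025)&(P1[...,2]<.05)
print('before',np.linalg.lstsq(np.c_[X1[k],Y1[k],np.ones(k.sum())],P1[k][:,2],rcond=None)[0])
f=((H<8)|(H>170))&(S>150)&(P[...,2]>.055)&(P[...,2]<.08)&(abs(Y)<.03)&(X<-.05);print('fin',np.nanmean(P[f],0),f.sum(),np.nanmean(X[f]))
```

```text
[0.50142542 0.04479173 0.1520858 ] [0.22144456 0.36615148 0.08531235] 20.3
plate slope [-0.02168555  0.00331623  0.03801101] 723
before [0.03405602 0.00129266 0.03612298]
fin [0.607719   0.03773748 0.06730137] 545 -0.11347848064214866
```

View pics/w6.png

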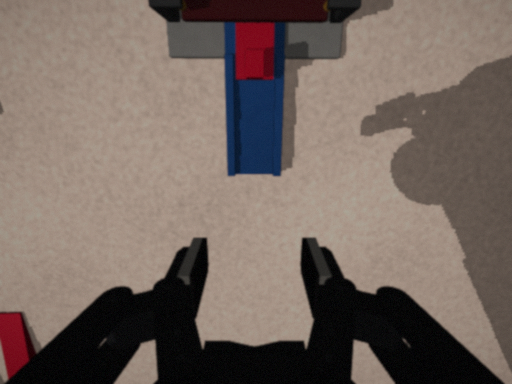

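The wedge sits straight in the track with its fin at (255,62), unmoved after release. I check the tilt with the fixed cameras, comparing before and after.

Run:
```python
from h import *
u0=np.array([np.cos(-.0663),np.sin(-.0663)]);O=np.array([.719,.031])
for n in('top','side'):
    z=np.load(n+'1.npz');p,P,o=grab(n)
    for nm,(q,R) in(('before',(z['p'],z['P'])),('after',(p,P))):
        q=q.astype(int);X=(R[...,:2]-O)@u0;Y=(R[...,:2]-O)@[-u0[1],u0[0]]
        k=(q[...,0]>1.5*q[...,1])&(abs(Y)<.06)&(X>-.075)&(X<.07)&(R[...,2]>.02)&(R[...,2]<.05)
        for _ in range(3):
            A=np.c_[X[k],Y[k],np.ones(k.sum())];a=np.linalg.lstsq(A,R[k][:,2],rcond=None)[0]
            k&=abs(R[...,2]-(a[0]*X+a[1]*Y+a[2]))<.006
        print(n,nm,a.round(4),k.sum(),'near edge z',(a@[-.07,0,1]).round(4))
```

```text
top before [0.0376 0.005  0.0366] 636 near edge z 0.0339
top after [0.0002 0.0033 0.0391] 394 near edge z 0.0391
side before [ 0.0336 -0.0009  0.0362] 639 near edge z 0.0338
side after [-0.0035  0.0027  0.0392] 616 near edge z 0.0395
```

The slope went from 0.037 to 0.000, so the stage is level. Handing in.

```bash
python3 -c "
from rig import robot
print(robot.sign_off())"
```

```text
the job is handed in; nothing more can be done
None
```

The red wedge is in the track under the near edge and released; the stage measures level (tilt 0.037 before, about 0.000 after), the final push was about 10.5 N, and the job was handed in after about 20 s of the 61 s allowed.

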